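# Find the loose tub lid and press it home

### The arm

A 7-joint arm with a two-finger parallel gripper is mounted at the origin on the work surface. World frame = base frame: x ahead of the robot, y to its left, z up, the work surface at z = 0. Lengths are in m, angles in rad, forces in N, time in s.
With the tool pointing down it reaches from about 0.425 to 0.95 m from the base axis. Payload 16.7 kg.
Tool frame: the origin (TCP) lies at the very end of the fingers, on their centre line; the grasp point (between the pads) lies 19 mm behind it; x points along the fingers, y is the direction in which the jaws open and shut, and the axes are right-handed (so a half turn about x gives the same grasp; the last joint's range is limited). The gripper opens to 94 mm and grips with 3 to 60 N. Pads are 16 mm wide; open, the fingers measure 119 mm over their backs; the gripper's body (75 mm by 177 mm) begins 78 mm behind the grasp point.
Start: joints at [1.01, 0.426, 0.074, 1.606, -0.034, 1.111, -0.067], TCP at [0.27, -0.619, 0.205] pointing down, gripper open.
Joint ranges: [-2.85, 2.85], [-0.5, 2.14], [-1.23, 1.37], [0.21, 2.46], [-1.02, 4.16], [0.16, 2.05], [-2.73, 2.73]. Speed limits (rad/s): [1.89, 1.89, 2.39, 2.39, 3.01, 3.01, 3.01].

### API

Orientations are given as a unit quaternion [x, y, z, w].
In Python, from bench import manip, effector, solver, monitor, vision gives the robot as it stands. Calls block until the motion is done:
- manip.move_ptp(position, orientation): joint-space move of the TCP to a pose.
- manip.move_linear(position, ori=None, vel=0.15, stop_force=None): straight line of the TCP; ori=None keeps the orientation; vel is the mean speed in m/s. With stop_force (N) it stops when the force on the tool has changed by that much, and returns True; else False.
- manip.move_j(angles): joint-space move.
- effector.gripper_to(opening, grasp_force=None): finger opening in m; grasp_force is the grip in N (None keeps the last); returns when the fingers have stopped.
- manip.hold(seconds).
- solver.solve_ik(position, orientation): joint angles nearest the present ones, or None.
- monitor.sense(): the state.
- vision.snapshot(name): name is "scene" or "side" or "wrist"; returns (picture, depth): 400x640x3 uint8, red, green, blue; 400x640 float32, m along the optical axis (not along the pixel's ray), 0 where there is no reading.
- vision.camera_info(name): a dict with "fx", "fy", "cx", "cy" (pixels), "extrinsics" (4x4, takes a point from camera to world coordinates); the wrist camera has in their place "mount" (4x4, takes a point from camera to tool coordinates, whose origin is the TCP and whose axes are the tool frame's). Camera axes: x right, y down, z forward; pixel columns grow to the right and rows downward; lengths in m; the calibration is good to about 2 mm. A picture is of the moment at which its call begins: read the wrist's pose just before it. camera_info takes no time and is no camera call.
A pose or a line that the arm cannot do raises manip.IKError and nothing moves.
- manip.close_job(): hands the job in, once; it reports no verdict.
The state is a dict: "clock": time; "joint_positions": joint angles; "dq": joint speeds; "joint_efforts": joint torques, N m; "position": TCP position; "eef_rot": TCP orientation; "force": force on the tool from outside, world axes, zero at the start; "torque": the same for the moment, N m; "opening": finger opening in m.
Only numpy, scipy, OpenCV 4.12 (cv2) and the standard library are available. Lean on these libraries where they do the work, as an engineer would, in place of code of your own. Each camera call takes 0.05 s, during which the arm holds its last target. There are 200 camera calls.

### The job

One of the four tubs on the serving board is not shut properly: press each lid lightly near its edge with the fingertips until you find the one that rocks, then press that lid down in the middle until it sits level and fully home on its tub. Only press: do not grip, lift or shift any lid, and leave the jars and the other things around them where they stand.

Things in the scene. Friction and masses are not known exactly. Their poses are not given: they have to be found in the camera images.
- board: wooden serving board, 370 (x) by 360 (y) by 18 mm, fixed; origin: centre of its underside. Four round white tubs are fixed on it in a square, centres 70 mm from the board's centre along each of its axes. A lid's lower edge should rest on its tub's flat flange, 102 mm across. Tubs differ in height by 7 mm, so the loose lid looks level with the others until it is pressed.
- lid_1: the near left grey tub lid, at -70, +70 mm in the board's frame. Flat round press-on cap, 94 mm across, 22 mm tall, about 60 g. Origin: centre of its lower edge; z up; the flat top is 22 mm above that, at first 100 mm above the counter. The four lids are identical; any one may be the loose one.
- lid_2: the near right grey tub lid, at -70, -70 mm in the board's frame. Same size and origin as lid_1. On every lid: a seated lid stays rigid wherever it is pressed. The loose one is perched on a stiff hump 20 mm across under its centre and levels itself when let go.
- lid_3: the far left grey tub lid, at +70, +70 mm in the board's frame. Same size and origin as lid_1. The loose lid, pressed e.g. 30 mm from its centre, tips almost without force, by about 0.2 rad, until that edge meets the flange (2 to 4 mm lower under the fingertip).
- lid_4: the far right grey tub lid, at +70, -70 mm in the board's frame. Same size and origin as lid_1. The loose lid, pressed within about 8 mm of its centre with more than 7 N (10 to 20 N is ample), sinks 7 mm onto the flange, becomes rigid and stays there.
- spice_jar: bystander: upright glass jar, 40 mm across, 80 mm tall, in the middle between the four tubs; origin at the centre of its underside
- small_jar: bystander: upright small glass jar, 38 mm across, 60 mm tall, on the board's strip on its left (+y) side; origin at the centre of its underside
- stopper: bystander: upright cork stopper, 28 mm across, 35 mm tall, on the board's strip on its right (-y) side; origin at the centre of its underside
- spoon: bystander: serving spoon, 170 mm long, lying on the board's near strip, parallel to the board's y axis; origin near the middle of its length
- honey_jar: bystander: honey jar, 70 mm across, 110 mm tall, on the counter to the left of the board; origin at the centre of its underside
- bowl: bystander: white tasting bowl, 120 mm across, 50 mm tall, on the counter to the right of the board; origin at the centre of its underside
- oil_bottle: bystander: green bottle, 60 mm across, 170 mm tall, on the counter to the left, farther away; origin at the centre of its underside
There are look-alikes about, which are no part of the job. Leave any brown, green or orange look-alike of the lid_1 alone.

How it is judged:
By the outcome, as a careful person would: the job done as asked, in the order asked, and still so for the second after the job is handed in, with the robot touching nothing.
It also fails if it takes over 51 s, if anything falls off the work surface, if the arm or the gripper's body presses on something with over 40 N, if the wrist force passes 120 N, or if a joint passes its speed limit or range.

## Working session

There is one attempt and no reset: what is moved stays moved. The work goes in short steps, each a Python script; the robot and the scene stay as the last script left them, time stands still between calls to the robot, and variables do not carry over. Pictures are saved under pics/ and viewed, on a budget of 10 in all, crops included, one or two more only if the job needs it, and the job is handed in when it is done.

```bash
mkdir -p pics; ls; python3 - <<'E'
from bench import manip, effector, solver, monitor, vision
import cv2,numpy as np
s=monitor.sense();print({k:np.round(v,3).tolist() for k,v in s.items()})
for n in("scene","side"):
    p,d=vision.snapshot(n);np.savez(f"pics/{n}.npz",p=p,d=d);cv2.imwrite(f"pics/{n}0.png",p[:,:,::-1])
    print(n,vision.camera_info(n))
print(vision.camera_info("wrist"))
E
```

```text
pics
{'clock': 0.0, 'joint_positions': [1.009, 0.427, 0.074, 1.607, -0.034, 1.111, -0.067], 'dq': [-0.001, 0.002, 0.0, -0.001, -0.0, -0.0, 0.0], 'joint_efforts': [-0.0, -93.581, 3.667, -45.42, -0.049, 0.02, 0.0], 'position': [0.27, -0.618, 0.205], 'eef_rot': [-0.692, -0.145, 0.692, -0.144], 'force': [0.599, -0.127, 0.556], 'torque': [-0.021, 0.002, -0.032], 'opening': 0.094}
scene {'fx': 518.0183137922909, 'fy': 518.0183137922909, 'cx': 318.1459194091627, 'cy': 193.44453355725898, 'extrinsics': array([[ 0.40879277,  0.65358051, -0.63696231,  1.51938618],
       [ 0.91244633, -0.27880416,  0.29951616, -0.45977365],
       [ 0.01817018, -0.70363397, -0.71033026,  1.15676805],
       [ 0.        ,  0.        ,  0.        ,  1.        ]])}
side {'fx': 519.7739738327695, 'fy': 519.7739738327695, 'cx': 319.9463612000176, 'cy': 202.72297397242875, 'extrinsics': array([[-0.91620256, -0.25463581,  0.30940825, -0.01487624],
       [-0.40025983,  0.61835167, -0.67633814,  1.16743342],
       [-0.0191032 , -0.74350644, -0.66845587,  1.21502807],
       [ 0.        ,  0.        ,  0.        ,  1.        ]])}
{'fx': 312.2854056915392, 'fy': 312.2854056915392, 'cx': 321.3796181768627, 'cy': 196.42434958275447, 'mount': array([[ 1.58028735e-03, -2.25459307e-01,  9.74251304e-01,
        -1.80549465e-01],
       [ 9.99998610e-01,  8.74970722e-04, -1.41956685e-03,
        -4.90797940e-04],
       [-5.32386809e-04,  9.74252193e-01,  2.25460376e-01,
        -6.52271694e-02],
       [ 0.00000000e+00,  0.00000000e+00,  0.00000000e+00,
         1.00000000e+00]])}
```

View pics/scene0.png

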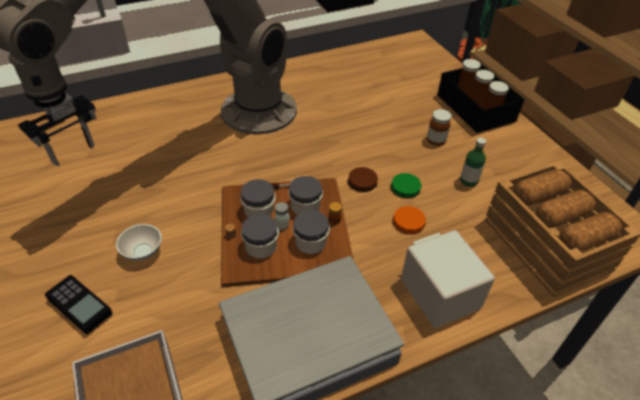

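View pics/side0.png

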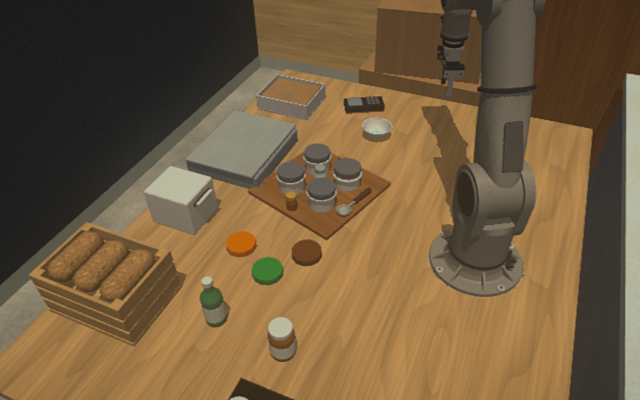

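Scene picture: grey lids at (258,190), (306,190), (261,232), (311,222) on the board. Look-alikes: brown (363,179), green (406,185) and orange (409,219) discs on the counter, left alone. Side picture: lids at (291,172), (317,153), (347,167), (321,187). The spoon is on the near strip, and the spice jar is in the middle between the tubs.

```bash
cat > loc.py <<'E'
import cv2,numpy as np
def cloud(d,ci,T):
    v,u=np.mgrid[:d.shape[0],:d.shape[1]]
    P=np.stack([(u-ci['cx'])/ci['fx']*d,(v-ci['cy'])/ci['fy']*d,d],-1)
    return P@T[:3,:3].T+T[:3,3]
def lids(p,d,ci,T,seeds,h=.1):
    """centres of dark grey tops, rays cast on z=h"""
    W=cloud(d,ci,T); hsv=cv2.cvtColor(p,cv2.COLOR_RGB2HSV)
    m=((np.abs(W[...,2]-h)<.009)&(d>0)&(hsv[...,1]<70)&(hsv[...,2]<150)).astype(np.uint8)
    n,l,st,c=cv2.connectedComponentsWithStats(m)
    out=[]
    for i in range(1,n):
        if st[i,4]<150: continue
        cs,_=cv2.findContours((l==i).astype(np.uint8),cv2.RETR_EXTERNAL,cv2.CHAIN_APPROX_NONE)
        k=max(cs,key=len)[:,0].astype(float)
        r=np.c_[(k[:,0]-ci['cx'])/ci['fx'],(k[:,1]-ci['cy'])/ci['fy'],np.ones(len(k))]@T[:3,:3].T
        X=T[:3,3]+r*((h-T[2,3])/r[:,2])[:,None]
        (cx,cy),rad=cv2.minEnclosingCircle(X[:,:2].astype(np.float32))
        out.append((c[i].round(0),st[i,4],np.round([cx,cy,rad],4),np.round(np.median(W[l==i],0),4)))
    return out
E
python3 - <<'E'
from bench import vision
from loc import *
for n in("scene","side"):
    z=np.load(f"pics/{n}.npz");ci=vision.camera_info(n)
    print(n)
    for o in lids(z['p'],z['d'],ci,ci['extrinsics'],None):print(*o)
s=np.load("pics/side.npz")['p'][120:250,230:400][:,:,::-1]
s2=np.load("pics/scene.npz")['p'][160:290,210:380][:,:,::-1]
cv2.imwrite("pics/crop.png",cv2.resize(np.hstack([s2,s]),None,fx=2.35,fy=2.35,interpolation=cv2.INTER_CUBIC))
E
```

```text
scene
[92. 53.] 324 [-0.4763 -0.5018  0.135 ] [-0.4698 -0.5092  0.0999]
[305. 189.] 616 [ 0.5378 -0.0422  0.0511] [ 0.54   -0.0411  0.1015]
[257. 192.] 638 [ 0.4976 -0.1758  0.0519] [ 0.5006 -0.1739  0.1016]
[311. 224.] 768 [ 0.671  -0.0773  0.0524] [ 0.673  -0.0805  0.1017]
[259. 228.] 801 [ 0.6292 -0.2134  0.0518] [ 0.632  -0.2133  0.1015]
[442. 291.] 365 [0.9576 0.1628 0.1044] [1.0224 0.0988 0.1002]
side
[80. 52.] 701 [ 1.9947 -0.6294  0.6011] [ 2.0066 -0.5004  0.1003]
[316. 152.] 350 [ 0.6226 -0.2066  0.0525] [ 0.622  -0.2052  0.101 ]
[347. 167.] 390 [ 0.4912 -0.1642  0.0531] [ 0.4882 -0.1644  0.1009]
[290. 171.] 394 [ 0.6626 -0.0724  0.0529] [ 0.663  -0.0716  0.1009]
[321. 187.] 446 [ 0.5322 -0.032   0.0545] [ 0.5291 -0.0313  0.1012]
[172. 207.] 208 [0.9444 0.2209 0.0896] [0.9253 0.2442 0.0995]
```

View pics/crop.png

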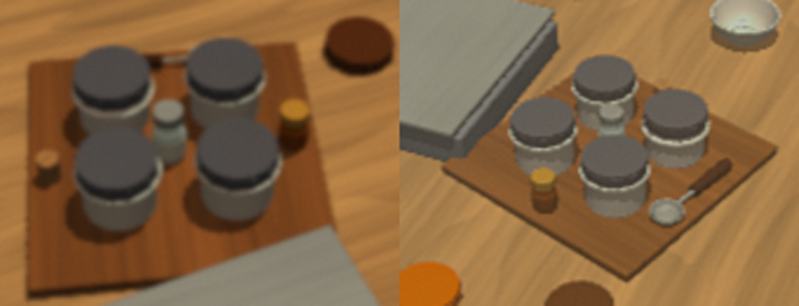

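The crop confirms four identical grey lids around the spice jar, with spoon, stopper and small jar on the strips. Oblique views are biased toward each camera by the lid sides, so I'll take an overhead wrist view and locate the centres from that.

```bash
cat > rob.py <<'E'
from bench import manip, effector, solver, monitor, vision
import numpy as np
from scipy.spatial.transform import Rotation as R
def down(yaw):
    """tool x down, tool z horizontal at angle yaw"""
    x=np.array([0,0,-1.]);z=np.array([np.cos(yaw),np.sin(yaw),0]);return R.from_matrix(np.c_[x,np.cross(z,x),z]).as_quat()
E
python3 - <<'E'
from rob import *
s=monitor.sense();q=np.array(s['joint_positions'])
C=[.584,-.122,.22]
best=[]
for a in np.radians(np.arange(-180,180,15)):
    ik=solver.solve_ik(C,down(a))
    if ik is not None: best.append((np.abs(np.array(ik)-q).max(),a,np.round(ik,2)))
best.sort(key=lambda b:b[0])
for b in best[:4]:print(b)
a=best[0][1]
effector.gripper_to(0.0); print(monitor.sense()['clock'])
manip.move_ptp(C,down(a)); s=monitor.sense(); print(s['clock'],s['position'],s['force'],s['opening'])
T=np.eye(4);T[:3,:3]=R.from_quat(s['eef_rot']).as_matrix();T[:3,3]=s['position']
ci=vision.camera_info("wrist");p,d=vision.snapshot("wrist");T=T@ci['mount']
np.savez("pics/wrist.npz",p=p,d=d,T=T,a=a)
import cv2;cv2.imwrite("pics/wrist.png",p[:,:,::-1])
from loc import lids
for o in lids(p,d,ci,T,None):print(*o)
E
```

```text
(np.float64(0.5398320355336779), np.float64(-1.3089969389957472), array([ 0.47,  0.32, -0.47,  1.75,  0.16,  1.11,  0.22]))
(np.float64(0.5767296966060051), np.float64(-1.5707963267948966), array([ 0.43,  0.32, -0.41,  1.75,  0.14,  1.11, -0.03]))
(np.float64(0.5920940835636955), np.float64(-1.0471975511965976), array([ 0.51,  0.33, -0.52,  1.74,  0.18,  1.11,  0.46]))
(np.float64(0.6178316171387824), np.float64(-1.8325957145940461), array([ 0.39,  0.31, -0.36,  1.75,  0.12,  1.1 , -0.27]))
1.5167
3.625 [ 0.58377942 -0.12346139  0.21982444] [ 0.65154677 -1.54434003  0.02787712] 0.0004776871590424646
[291.  89.] 8560 [ 0.5328 -0.0383  0.0474] [ 0.5323 -0.037   0.1013]
[414. 169.] 7410 [ 0.6647 -0.0786  0.0482] [ 0.6644 -0.0772  0.1012]
[220. 212.] 6645 [ 0.4933 -0.1706  0.0489] [ 0.4915 -0.1681  0.101 ]
```

View pics/wrist.png

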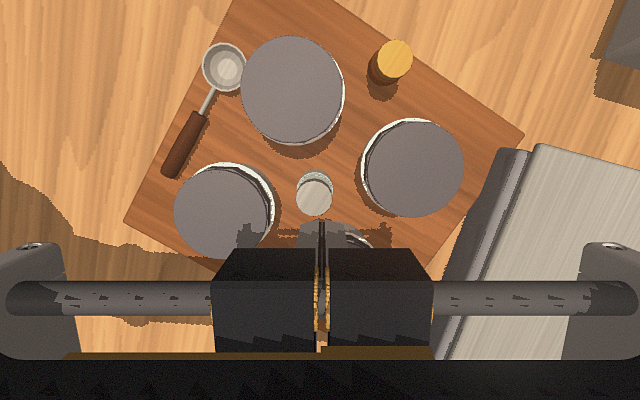

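The overhead view shows lid_1 (291,89), lid_3 (414,169) and lid_2 (220,212), with lid_4 hidden behind the fingers and derived from the square. All the centres agree with the scene camera after its bias is corrected. Now the light edge presses.

```bash
cat >> rob.py <<'E'
L={1:(.5328,-.0383),2:(.4921,-.1723),3:(.6647,-.0786),4:(.6240,-.2126)}
A=np.radians(-75);D=np.array([np.cos(A),np.sin(A)])
def press(xy,stop,floor,vel=.02,top=.108):
    xy=list(xy)
    manip.move_linear(xy+[.125],vel=.15); manip.move_linear(xy+[top],vel=.06); manip.hold(.15)
    f0=np.array(monitor.sense()['force'])
    hit=manip.move_linear(xy+[floor],vel=vel,stop_force=stop)
    s=monitor.sense(); out=hit,np.round(s['position'],4),np.round(s['force']-f0,2)
    manip.move_linear(xy+[.125],vel=.1)
    return out+(round(monitor.sense()['clock'],2),)
E
python3 - <<'E'
from rob import *
for k,sg in((4,1),(3,-1)):
    print(k,*press(np.array(L[k])+sg*.03*D,3,.092))
E
```

```text
4 True [ 0.6319 -0.2417  0.1001] [-1.66 -0.88  8.47] 6.38
3 True [ 0.6571 -0.0495  0.1001] [-0.16 -0.28  7.79] 9.3
```

Lids 4 and 3 are rigid at 100.1 mm.

```bash
python3 - <<'E'
from rob import *
for k,sg in((1,-1),(2,1)):
    r=press(np.array(L[k])+sg*.03*D,3,.092); print(k,*r)
    if r[1][2]<.0988: break
E
```

```text
1 True [ 0.5252 -0.0093  0.1   ] [-1.57 -0.4   9.08] 11.85
2 True [ 0.4999 -0.2015  0.097 ] [ 0.86 -0.89  1.54] 14.87
```

Lid 2 gave way by 3 mm almost without force, so it is the loose one. Pressing its centre.

```bash
python3 - <<'E'
from rob import *
import cv2
print(*press(L[2],14,.088))
# rigid now? light checks at two opposite edges
for sg in(1,-1): print(sg,*press(np.array(L[2])+sg*.03*D,3,.086,top=.101))
manip.move_linear([.50,-.10,.25],vel=.2); manip.move_ptp([.45,-.30,.30],down(A)) 
s=monitor.sense();print(s['clock'])
from loc import cloud
for n in("scene","side"):
    p,d=vision.snapshot(n);np.savez(f"pics/{n}1.npz",p=p,d=d)
    ci=vision.camera_info(n);W=cloud(d,ci,ci['extrinsics'])
    for k,c in L.items():
        m=(np.hypot(W[...,0]-c[0],W[...,1]-c[1])<.035)&(abs(W[...,2]-.097)<.02)
        P=W[m]; 
        if len(P)>20:
            co=np.linalg.lstsq(np.c_[P[:,:2]-c,np.ones(len(P))],P[:,2],rcond=None)[0];print(n,k,m.sum(),co.round(4))
    cv2.imwrite(f"pics/{n}1.png",p[:,:,::-1])
a,b=(cv2.imread(f"pics/{n}1.png") for n in("scene","side"))
cv2.imwrite("pics/after.png",cv2.resize(np.hstack([a[160:290,210:380],b[120:250,230:400]]),None,fx=2.35,fy=2.35,interpolation=cv2.INTER_CUBIC))
E
```

```text
True [ 0.4923 -0.1724  0.0931] [-3.4   0.94  9.4 ] 17.02
1 True [ 0.5    -0.2015  0.093 ] [-3.17 -0.81 10.07] 19.03
-1 True [ 0.4845 -0.1433  0.0929] [-1.88  0.62 11.86] 21.25
22.925
scene 1 312 [-0.002   0.0019  0.1022]
scene 2 328 [ 0.0048 -0.0041  0.0951]
scene 3 388 [-0.0064  0.0013  0.1019]
scene 4 402 [-0.0005  0.0012  0.1018]
side 1 224 [-0.0013 -0.005   0.1014]
side 2 204 [ 0.0131 -0.0036  0.0949]
side 3 201 [-0.005  -0.0042  0.1014]
side 4 179 [0.0053 0.0223 0.1017]
```

View pics/after.png

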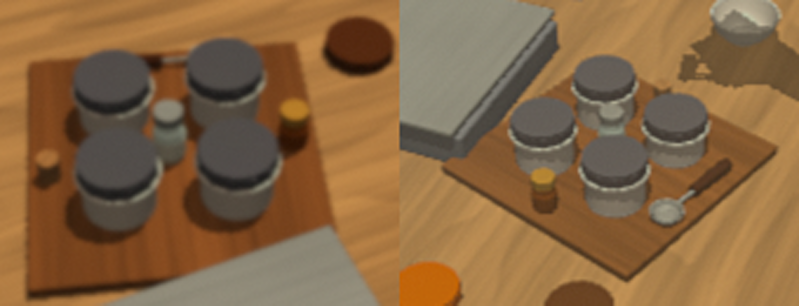

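Lid 2 is level and 7 mm lower. Everything else is unmoved and the arm is clear, so I'm handing in.

```bash
python3 -c "
from bench import manip
manip.close_job()"
```

```text
the job is handed in; nothing more can be done
```

The loose lid was lid_2 (near right). It is now pressed fully home, and I handed the job in at about 23 s on the robot's clock.

- **Finding it:** I pressed each lid lightly, 30 mm from its centre. Lids 4, 3 and 1 held rigid at 100 mm; lid_2 gave way to 97 mm with almost no force.
- **Pressing it down:** I pressed lid_2 in the middle until the force changed by 14 N. It sank 7 mm, to 93.1 mm.
- **Last checks:** Light presses on two opposite edges of lid_2 met it rigid at 93.0 and 92.9 mm. Both fixed cameras show it level and about 7 mm below the others.
- **Surroundings:** In the after-picture crop, the lids, spice jar, small jar, stopper and spoon look unmoved. I did not check the honey jar and oil bottle again, as they were outside that crop, but the arm never went near them.
- **Disagreements:** The cameras read heights 1–2 mm above the fingertip readings, within their calibration. The side camera's slope fit for lid_4 was 0.02 rad, but the scene camera showed it level and its edge press was rigid, so I took it as noise. The light presses stopped at 8–12 N on the rigid lids, above the 3 N I had set.

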